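# Weigh the honey sample on the pan balance

## Robot

A 6-joint arm with a two-finger parallel gripper is mounted at the origin on the work surface. World frame = base frame: x ahead of the robot, y to its left, z up, the work surface at z = 0. Lengths are in m, angles in degrees, forces in N, time in s.
With the tool pointing down it reaches from about 0.35 to 0.875 m from the base axis. Payload 4.2 kg.
Tool frame: the origin (TCP) lies at the very end of the fingers, on their centre line; the grasp point (between the pads) lies 19 mm behind it; z points along the fingers, x is the direction in which the jaws open and shut, and the axes are right-handed (so a half turn about z gives the same grasp; the last joint's range is limited). The gripper opens to 87 mm and grips with 3 to 60 N. Pads are 19 mm wide; open, the fingers measure 117 mm over their backs; the gripper's body (75 mm by 190 mm) begins 51 mm behind the grasp point.
Start: joints at [-50.902, 22.042, 0.453, 0, -68.411, -14.817], TCP at [0.257, -0.57, 0.223] pointing down, gripper open.
Joint ranges: [-179.83, 179.83], [-69.29, 118.12], [-61.27, 80.66], [-181.25, 117.63], [-171.15, -9.14], [-177.46, 177.46]. Speed limits (degrees/s): [159.86, 159.86, 180, 180, 180, 180].

## Interface

Orientations are given as a 3x3 rotation matrix whose columns are the frame's x, y, z axes.
In Python, from station import r gives the robot as it stands.
- The arm moves only by the tool move_arm, never from a script. Its argument "series" is a list that holds one entry, the list of rows, each a list of 7 numbers: the shift along the tool's x, y, z in cm, then the turn, a rotation vector about the tool's x, y, z in degrees, then the opening, from -1 (shut) to 1 (fully open). In form: [[[dx, dy, dz, wx, wy, wz, fingers], ...]]. A call has 1 to 12 rows; each row shifts and turns the commanded pose from where the row before left it, along the tool's axes as they then stand; what a row does not reach is not made up. A row lasts 1/8 s, in which the tool goes at most 62.5 mm and 10.7 degrees, less where a joint would pass 70% of its speed; a pose out of reach is approached as far as the arm can. A call is refused whole if a number of a shift passes 6.25 or a number of a turn 10.7, either way. A call with a gripper value outside its range is refused whole. The fingers move at their own pace and stop on an object; the grip force is fixed at half the most. Time passes only in rows, so rows that do not move let the fingers close. It gives the time, the measured TCP pose, the force and the opening at its end, in the units of the state.
- r.sense(): the state, without advancing time (a new reading comes with each control period).
- r.capture(name): name is "side" or "top"; returns a dict with "color" (400x640x3 uint8, blue, green, red), "fx", "fy", "cx", "cy" (pixels), "rvec" (rotation vector, rad) and "tvec" (3), from world to camera coordinates, as OpenCV has them. Camera axes: x right, y down, z forward; pixel columns grow to the right and rows downward; lengths in m; the calibration is good to about 2 mm. A picture is of the moment at which its call begins. There is no depth.
- r.finish_job(): hands the job in, once; it reports no verdict.
The state is a dict: "time_s": time; "joints": joint angles; "joint_velocities": joint speeds; "effort": joint torques, N m; "tcp_pos": TCP position; "ee_rot": TCP orientation; "wrist_force": force on the tool from outside, world axes, zero at the start; "moment": the same for the moment, N m; "gripper_width": opening from 0.0 (shut) to 1.0 (fully open).
Only numpy, scipy, OpenCV 4.12 (cv2) and the standard library are available. Lean on these libraries where they do the work, as an engineer would, in place of code of your own. Each camera call takes 0.05 s, during which the arm holds its last target.

## Task

Weigh the honey sample: put the bottle that stands on the yellow-edged sample sheet upright on the left pan of the balance (the robot's left), let it go, and then stand weights from the grey tray on the right pan until the beam floats level, with the red pointer at rest in the green band. Set each thing down gently, leave the sample and its weights standing on the pans for the reading, and keep the other weights upright and off the balance, on the tray or bench. Leave the other bottles and everything else on the bench undisturbed.

Things in the scene. Friction and masses are not known exactly. Their poses are not given: they have to be found in the camera images.
- balance: Over-and-under pan balance, fixed to the bench: blue-grey enamelled base 150 x 300 mm, two round steel pans side by side, and between them a post with a small indicator face (66 mm wide, 19 mm thick, top 195 mm above the bench) that carries a red pointer on both sides. Origin: centre of its base on the bench; x points away from the operator, y to the left pan, z up. It stands in a different place and yaw (up to 0.25 rad) each time.
- pan_left: Left pan, for the sample: flat steel disc of 150 mm diameter, centred 115 mm to the +y side of the balance's middle. Origin: the knife edge under it; its top face lies 30 mm above the origin (105 mm above the bench when level). It rises and sinks up to 14 mm with the beam and always stays horizontal, wherever the load stands on it.
- pan_right: Right pan, for the weights: the same disc, 115 mm to the -y side. Origin: the knife edge under it, top face 30 mm above the origin.
- beam (a joint): Tilt of the beam in rad: 0 level (pointer at the middle of the green band), positive = left pan down and right pan up, stops at +/-0.12 (pan 14 mm low or high). The beam is damped and settles in about a second. It has a restoring pull: each 10 g of difference between the pans tilts it 0.008 rad, so a difference of 100 g shows about 0.08 rad and 150 g or more lies on the stop. The green band spans +/-0.03 rad; level means that the pointer rests in it.
- sample_sheet: Sample sheet: white paper form with a yellow edge, 148 x 210 mm, flat on the bench. The bottle standing on it is the one to weigh. Origin: its centre.
- honey_a: 500 ml squeeze bottle of light amber honey with a yellow cap and a yellow label band. Body 70 mm diameter up to 105 mm, cone shoulder up to 140 mm, cap 40 mm diameter from 144 mm to 171 mm (best grip: the cap, from above, at about 157 mm). Origin: centre of its underside, z up. The three 500 ml bottles change places; each has its own gross mass, not known beforehand, between 490 and 715 g and close to a round hundred of grams.
- honey_b: 500 ml squeeze bottle of very dark honey with a yellow cap and a yellow label band. Body 70 mm diameter up to 105 mm, cone shoulder up to 140 mm, cap 40 mm diameter from 144 mm to 171 mm (best grip: the cap, from above, at about 157 mm). Origin: centre of its underside, z up. The three 500 ml bottles change places; each has its own gross mass, not known beforehand, between 490 and 715 g and close to a round hundred of grams.
- honey_c: 500 ml squeeze bottle of red-brown honey with a yellow cap and a yellow label band. Body 70 mm diameter up to 105 mm, cone shoulder up to 140 mm, cap 40 mm diameter from 144 mm to 171 mm (best grip: the cap, from above, at about 157 mm). Origin: centre of its underside, z up. The three 500 ml bottles change places; each has its own gross mass, not known beforehand, between 490 and 715 g and close to a round hundred of grams.
- weight_tray: Shallow grey plastic tray, fixed, 280 x 100 mm (long along its x), walls 14 mm high, floor 5 mm thick; holds the three weights in a row, 85 mm apart. Origin: centre of its underside.
- weight_500: 500 g machined aluminium weight standing in the tray: cylinder 54 mm diameter, 80 mm tall, with a small knob on top up to 98 mm (grip the cylinder from above, its upper part between the fingers). Origin: centre of its underside, z up. The weights change places in the tray.
- weight_200: 200 g machined aluminium weight standing in the tray: cylinder 40 mm diameter, 58 mm tall, with a small knob on top up to 76 mm (grip the cylinder from above, its upper part between the fingers). Origin: centre of its underside, z up. The weights change places in the tray.
- weight_100: 100 g machined aluminium weight standing in the tray: cylinder 32 mm diameter, 45 mm tall, with a small knob on top up to 63 mm (grip the cylinder from above, its upper part between the fingers). Origin: centre of its underside, z up. The weights change places in the tray.
- beaker: Glass beaker, 68 mm diameter, 90 mm tall, in front of the balance. Bystander: leave it alone. Origin: centre of its underside.
- small_honey_a: Small honey bottle, 53 mm diameter, 134 mm tall, behind the balance. Bystander: leave it alone. Origin: centre of its underside.
- small_honey_b: Small honey bottle, 53 mm diameter, 134 mm tall, behind the balance. Bystander: leave it alone. Origin: centre of its underside.
- dishes: Stack of three clear dishes, 92 mm diameter, 44 mm tall, behind the balance. Bystander: leave it alone. Origin: centre of its underside.
- spatula: Steel spatula, 200 mm long, lying behind the weight tray. Bystander: leave it alone. Origin: centre of its underside.
There are look-alikes about, which are no part of the job. Leave any blue or turquoise look-alike of the honey_b alone. What is shaped like the weight_100 but blue is not meant.

How it is judged (in metres and radians):
On the way:
1. the sample stands released on the left pan, pan down, no weight on the right pan yet ((((horizontal distance between honey_a and pan_left below 0.055 m and z of honey_a in the frame of pan_left between 0.024 and 0.036 m and angle between honey_a's own z axis and vertical below 0.08 rad) and contact force between honey_a and the fingers below 0.1 N) or ((horizontal distance between honey_b and pan_left below 0.055 m and z of honey_b in the frame of pan_left between 0.024 and 0.036 m and angle between honey_b's own z axis and vertical below 0.08 rad) and contact force between honey_b and the fingers below 0.1 N) or ((horizontal distance between honey_c and pan_left below 0.055 m and z of honey_c in the frame of pan_left between 0.024 and 0.036 m and angle between honey_c's own z axis and vertical below 0.08 rad) and contact force between honey_c and the fingers below 0.1 N)) and value of joint beam above 0.1 rad and horizontal distance between each of weight_500, weight_200, weight_100 and pan_right above 0.09 m), for 0.2 s.
At the end, for the whole second after the job is handed in: The sheet's bottle stands on the left pan within 55 mm of its centre, the other 500 ml bottles within 30 mm of their start; each weight stands upright on the right pan (within 70 mm of its centre) or off the balance, over 90 mm from both pan centres; the beam rests within 0.03 rad of level (((horizontal distance between honey_a and pan_left below 0.055 m and z of honey_a in the frame of pan_left between 0.024 and 0.036 m and angle between honey_a's own z axis and vertical below 0.08 rad) or (horizontal distance between honey_b and pan_left below 0.055 m and z of honey_b in the frame of pan_left between 0.024 and 0.036 m and angle between honey_b's own z axis and vertical below 0.08 rad) or (horizontal distance between honey_c and pan_left below 0.055 m and z of honey_c in the frame of pan_left between 0.024 and 0.036 m and angle between honey_c's own z axis and vertical below 0.08 rad)) and horizontal distance between each of honey_a, honey_b, honey_c and sample_sheet above 0.08 m and ((horizontal distance between honey_a and pan_left below 0.055 m and z of honey_a in the frame of pan_left between 0.024 and 0.036 m and angle between honey_a's own z axis and vertical below 0.08 rad) or distance of honey_a from where it was at the start of the episode below 0.03 m) and ((horizontal distance between honey_b and pan_left below 0.055 m and z of honey_b in the frame of pan_left between 0.024 and 0.036 m and angle between honey_b's own z axis and vertical below 0.08 rad) or distance of honey_b from where it was at the start of the episode below 0.03 m) and ((horizontal distance between honey_c and pan_left below 0.055 m and z of honey_c in the frame of pan_left between 0.024 and 0.036 m and angle between honey_c's own z axis and vertical below 0.08 rad) or distance of honey_c from where it was at the start of the episode below 0.03 m) and angle between each of weight_500, weight_200, weight_100's own z axis and vertical below 0.1 rad and ((horizontal distance between weight_500 and pan_right below 0.07 m and z of weight_500 in the frame of pan_right between 0.024 and 0.036 m and angle between weight_500's own z axis and vertical below 0.08 rad) or (horizontal distance between weight_500 and pan_left above 0.09 m and horizontal distance between weight_500 and pan_right above 0.09 m and height (world z) of weight_500 below 0.02 m)) and ((horizontal distance between weight_200 and pan_right below 0.07 m and z of weight_200 in the frame of pan_right between 0.024 and 0.036 m and angle between weight_200's own z axis and vertical below 0.08 rad) or (horizontal distance between weight_200 and pan_left above 0.09 m and horizontal distance between weight_200 and pan_right above 0.09 m and height (world z) of weight_200 below 0.02 m)) and ((horizontal distance between weight_100 and pan_right below 0.07 m and z of weight_100 in the frame of pan_right between 0.024 and 0.036 m and angle between weight_100's own z axis and vertical below 0.08 rad) or (horizontal distance between weight_100 and pan_left above 0.09 m and horizontal distance between weight_100 and pan_right above 0.09 m and height (world z) of weight_100 below 0.02 m)) and value of joint beam between -0.03 and 0.03 rad and velocity of joint beam between -0.03 and 0.03 rad/s); the robot touches nothing.
It fails at once if a small bottle, the dishes, the beaker or the spatula moved more than 40 mm (distance of any of beaker, small_honey_a, small_honey_b, dishes, spatula from where it was at the start of the episode above 0.04 m).
It fails at once if a pan pressed with more than 35 N (contact force between anything else and pan_left above 35 N or contact force between anything else and pan_right above 35 N).
It fails at once if a bottle or weight dropped: let go with its foot more than 10 mm above its pan ((z of honey_a in the frame of pan_left above 0.04 m and contact force between honey_a and anything else below 0.02 N) or (z of honey_b in the frame of pan_left above 0.04 m and contact force between honey_b and anything else below 0.02 N) or (z of honey_c in the frame of pan_left above 0.04 m and contact force between honey_c and anything else below 0.02 N) or (z of weight_500 in the frame of pan_right above 0.04 m and contact force between weight_500 and anything else below 0.02 N) or (z of weight_200 in the frame of pan_right above 0.04 m and contact force between weight_200 and anything else below 0.02 N) or (z of weight_100 in the frame of pan_right above 0.04 m and contact force between weight_100 and anything else below 0.02 N)).
It also fails if it takes over 67 s, if anything falls off the work surface, if the arm or the gripper's body presses on something with over 40 N, if the wrist force passes 120 N, or if a joint passes its speed limit or range.

## Working session

There is one attempt and no reset: what is moved stays moved. The work goes in short steps, Python scripts to look and compute and a tool call to move; the robot and the scene stay as the last step left them, time stands still between calls to the robot, and variables do not carry over. Pictures are saved under pics/ and viewed, and the job is handed in when it is done.

Besides the shell and the picture viewer there is one more tool, called after "Call:" as a command line: name --argument value ..., lists and objects as JSON in quotes. move_arm: Moves the arm, as the interface text tells. Its arguments: {"type":"object","properties":{"series":{"type":"array","items":{"type":"array","items":{"type":"array","items":{"type":"number"}}}}},"required":["series"]}

```bash
mkdir -p pics
python3 - <<'E'
from station import r
import cv2,numpy as np
s=r.sense();print(s)
for n in("top","side"):
    c=r.capture(n);cv2.imwrite(f"pics/{n}0.png",c["color"]);np.savez(f"pics/{n}0.npz",**c)
    R=cv2.Rodrigues(np.array(c["rvec"],float))[0];print(n,c["fx"],c["fy"],c["cx"],c["cy"],-R.T@np.array(c["tvec"]).ravel());print(R)
E
```

```text
{'time_s': 0.0, 'joints': array([-5.09007357e+01,  2.20899745e+01,  3.77993127e-01, -3.04354309e-02,
       -6.84104256e+01, -1.48158314e+01]), 'joint_velocities': array([0.01134502, 0.01056053, 0.01868717, 0.01927985, 0.07419116,
       0.05908498]), 'effort': array([ 4.30660875e-04, -3.90665388e+01,  1.87404263e+01,  4.21981260e+00,
        1.08839056e-02, -2.16394192e-04]), 'tcp_pos': array([ 0.25679084, -0.56913228,  0.22145194]), 'ee_rot': array([[-4.11071099e-01,  9.11602777e-01, -9.64008247e-04],
       [ 9.11600652e-01,  4.11072223e-01,  1.96943336e-03],
       [ 2.19161793e-03, -6.92134108e-05, -9.99997596e-01]]), 'wrist_force': array([ 0.90137952, -0.29135192,  0.17281529]), 'moment': array([ 0.04182592, -0.00509744, -0.00918217]), 'gripper_width': 0.999309595303875}
top 419.7512309386463 419.7512309386463 314.43083961806747 202.0447779180909 [0.47880113 0.03897116 1.36676231]
[[-0.02794181 -0.99955696 -0.01025403]
 [-0.99744654  0.02855434 -0.06546033]
 [ 0.06572413  0.00839877 -0.99780249]]
side 437.17641544587644 437.17641544587644 318.7403854281317 203.06076654051842 [0.00238318 0.75649044 0.96122201]
[[-0.76980342 -0.63821219  0.00937548]
 [-0.44685468  0.52838565 -0.721893  ]
 [ 0.45576704 -0.55990518 -0.69194118]]
```

View pics/top0.png

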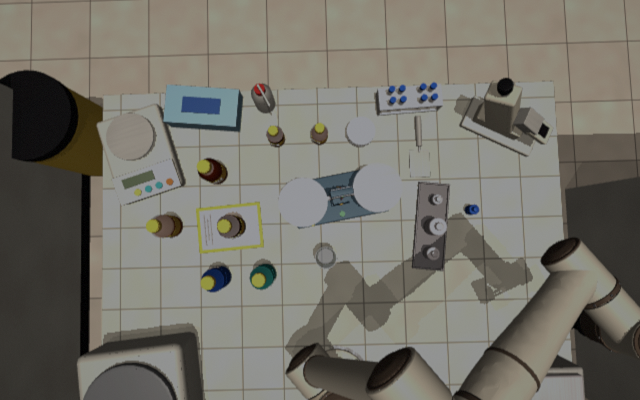

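View pics/side0.png

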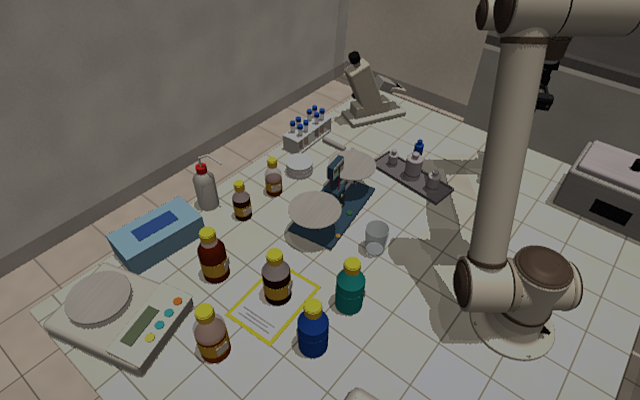

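Candidates for the sample: top (231,226) / side (276,278) is the dark bottle on the yellow-edged sheet. The others are (212,170) red-brown, (163,226) amber, (215,279) blue and (262,276) turquoise, all off the sheet. I choose the one on the sheet and check it in a close crop.

Run:
```python
import cv2,numpy as np
t=cv2.imread("pics/top0.png");s=cv2.imread("pics/side0.png")
a=cv2.resize(t[140:290,190:290],None,fx=4,fy=4,interpolation=3)
b=cv2.resize(s[190:340,190:290],None,fx=4,fy=4,interpolation=3)
cv2.imwrite("pics/crop1.png",np.hstack([a,b])[:600])
cv2.imwrite("pics/crop2.png",cv2.resize(t[145:285,270:480],None,fx=3.8,fy=3.8,interpolation=3))
cv2.imwrite("pics/crop3.png",cv2.resize(s[130:270,270:470],None,fx=4,fy=4,interpolation=3))
```

```text
(no output)
```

View pics/crop1.png

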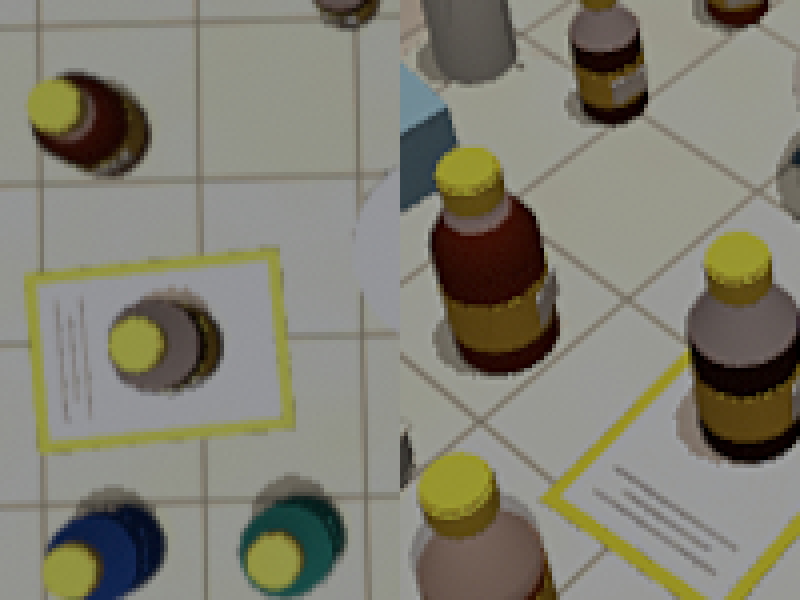

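View pics/crop2.png

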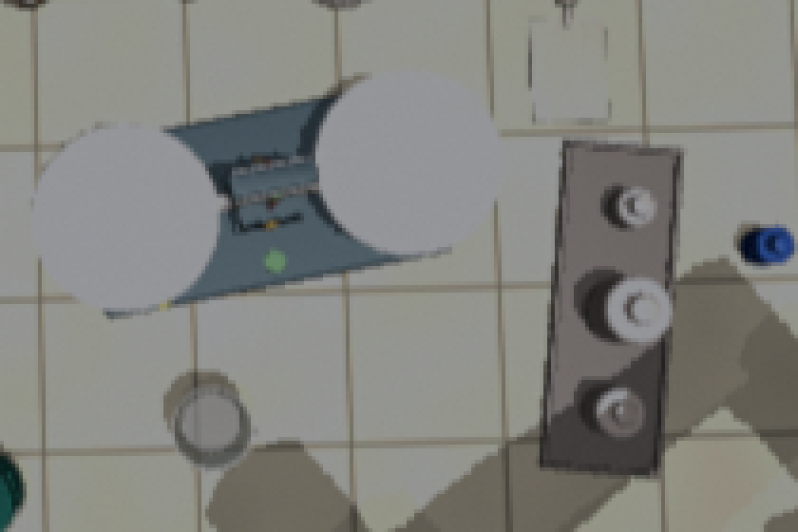

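View pics/crop3.png

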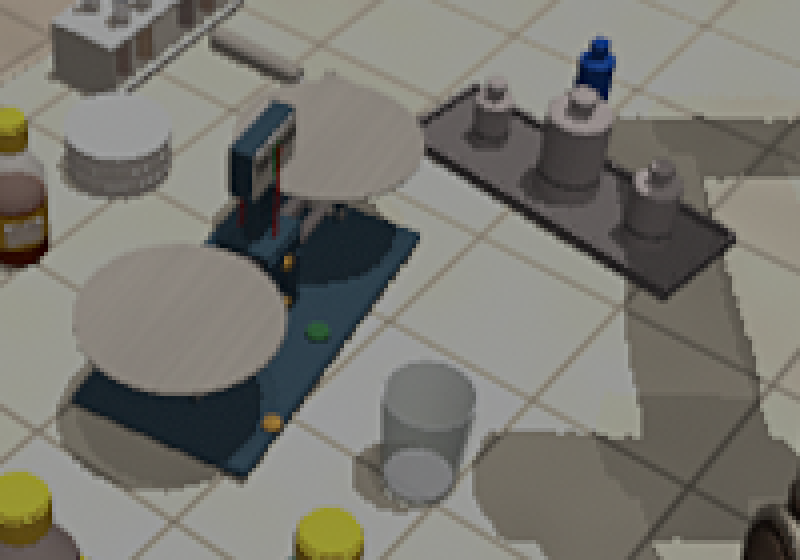

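The crop confirms it: the dark, yellow-capped bottle stands on the sheet, with its cap at top (224,226) and side about (274,256). In the tray, the far weight is 100 g at top (436,199), the middle one is 500 g at (438,226) and the near one is 200 g at (433,253). The blue look-alike is at (473,210).

```bash
cat > h.py <<'E'
import cv2,numpy as np
def load(f): return dict(np.load(f))
def ray(c,uv,z):
    K=np.array([[c["fx"],0,c["cx"]],[0,c["fy"],c["cy"]],[0,0,1]],float)
    R=cv2.Rodrigues(np.array(c["rvec"],float))[0];o=-R.T@np.array(c["tvec"],float).ravel()
    d=R.T@np.linalg.inv(K)@np.array([uv[0],uv[1],1.]);return o+d*(z-o[2])/d[2]
def proj(c,P):
    K=np.array([[c["fx"],0,c["cx"]],[0,c["fy"],c["cy"]],[0,0,1]],float)
    return cv2.projectPoints(np.array(P,float).reshape(-1,1,3),np.array(c["rvec"],float),np.array(c["tvec"],float),K,None)[0].reshape(-1,2)
E
python3 - <<'E'
from h import *
t=load("pics/top0.npz");s=load("pics/side0.npz")
for n,c in(("top",t),("side",s)):
    hsv=cv2.cvtColor(c["color"],cv2.COLOR_BGR2HSV)
    m=cv2.inRange(hsv,(20,150,110),(35,255,255))
    k,l,st,ce=cv2.connectedComponentsWithStats(m)
    for i in range(1,k):
        if st[i,4]>40: print(n,"yellow",st[i],ce[i].round(1),ray(c,ce[i],.171).round(4))
for n,uv,z in(("L",(303.3,202.1),.105),("R",(377.2,187.8),.105),("100",(436.8,199.2),.068),("500",(438.6,226.2),.103),("200",(433.5,253.2),.081)):
    print(n,ray(t,uv,z).round(4))
g=s["color"]
for n,uv,z in(("100",(394.3,151),.068),("500",(416,154.5),.103),("200",(436,171.5),.081),("L",(315,209.5),.105),("R",(352.5,164.5),.105)): print("side",n,ray(s,uv,z).round(4))
# pans by hough
gr=cv2.cvtColor(t["color"],cv2.COLOR_BGR2GRAY)
b=cv2.resize(gr[150:240,265:415],None,fx=4,fy=4,interpolation=3)
h=cv2.HoughCircles(b,cv2.HOUGH_GRADIENT,1,150,param1=80,param2=20,minRadius=85,maxRadius=115)
for q in h[0][:4]:
    uv=(q[:2]+.5)/4-.5+np.array([265,150]);print(uv,q[2]/4,ray(t,uv,.105).round(4))
E
```

```text
top yellow [198 160  12  13  78] [202.1 165.5] [0.6721 0.3694 0.171 ]
top yellow [197 209  13  44  61] [199.7 231. ] [0.4841 0.3781 0.171 ]
top yellow [147 220  12  12 114] [152.4 225.6] [0.5035 0.5134 0.171 ]
side yellow [268 157   8   7  45] [271.6 160. ] [0.7431 0.0661 0.171 ]
side yellow [234 180  10   8  52] [238.4 183.4] [0.7404 0.1991 0.171 ]
side yellow [199 227  16  12 154] [206.2 232.5] [0.666  0.3736 0.171 ]
side yellow [267 248  16  14 161] [273.9 254.3] [0.4925 0.3169 0.171 ]
side yellow [344 257  17  14 178] [352.1 263.6] [0.3371 0.2218 0.171 ]
side yellow [226 269  96  77 793] [283.4 309.3] [0.3751 0.4106 0.171 ]
side yellow [195 303  18  17 232] [203.3 311.3] [0.4986 0.5206 0.171 ]
L [0.5627 0.0831 0.105 ]
R [ 0.5995 -0.1408  0.105 ]
100 [ 0.5623 -0.3287  0.068 ]
500 [ 0.4789 -0.3204  0.103 ]
200 [ 0.3975 -0.3073  0.081 ]
side 100 [ 0.558  -0.3271  0.068 ]
side 500 [ 0.4728 -0.3142  0.103 ]
side 200 [ 0.3912 -0.3059  0.081 ]
side L [0.5578 0.0904 0.105 ]
side R [ 0.5969 -0.1383  0.105 ]
[301.25 202.  ] 26.1 [0.5632 0.0893 0.105 ]
[376.75 188.25] 24.475 [ 0.5982 -0.1394  0.105 ]
```

```bash
cat >> h.py <<'E'
def go(p):
    from station import r
    s=r.sense();d=s["ee_rot"].T@(np.array(p)-s["tcp_pos"])*100
    x=s["ee_rot"][:,0]
    print("t",s["time_s"],"tcp",s["tcp_pos"].round(4),"F",s["wrist_force"].round(2),"w",round(s["gripper_width"],3),"xang",np.degrees(np.arctan2(x[1],x[0])).round(2),"zax",s["ee_rot"][:,2].round(4),"shift cm",d.round(2))
E
python3 - <<'E'
from h import *
t=load("pics/top0.npz");c=t
hsv=cv2.cvtColor(c["color"],cv2.COLOR_BGR2HSV)
m=cv2.inRange(hsv,(20,130,90),(38,255,255))[217:236,215:233]
k,l,st,ce=cv2.connectedComponentsWithStats(m);i=1+np.argmax(st[1:,4]);print(st[i],ce[i]+[215,217],ray(t,ce[i]+[215,217],.171))
go((.257,-.57,.33));
R=cv2.Rodrigues
a=np.radians(99.2);X=np.array([[np.cos(a),np.sin(a),0],[np.sin(a),-np.cos(a),0],[0,0,-1]])
from station import r
p=r.sense()["tcp_pos"]
print(X.T@(np.array([.491,.317,.33])-[p[0],p[1],.33])*100)
E
```

```text
[  2   2  14  14 144] [223.69444444 225.72222222] [0.49734881 0.30950524 0.171     ]
t 0.1 tcp [ 0.2568 -0.5692  0.2216] F [-0.51 -0.41  0.12] w 1.0 xang 114.27 zax [-9.0e-04  1.8e-03 -1.0e+00] shift cm [ -0.06  -0.02 -10.84]
[83.73653681 37.28597151  0.        ]
```

Call:
move_arm --series '[[[0,0,-4,0,0,7.5,1],[0,0,-4,0,0,7.5,1],[2,1,-3,0,0,0,1],[4.8,2.2,0,0,0,0,1],[4.8,2.2,0,0,0,0,1],[4.8,2.2,0,0,0,0,1],[4.8,2.2,0,0,0,0,1],[4.8,2.2,0,0,0,0,1],[4.8,2.2,0,0,0,0,1],[4.8,2.2,0,0,0,0,1],[4.8,2.2,0,0,0,0,1],[4.8,2.2,0,0,0,0,1]]]'

```text
time_s: 1.6
tcp_pos: [0.3892, -0.0883, 0.3324]
ee_rot: [[-0.161, 0.987, 0.0], [0.987, 0.161, 0.0], [0.0, 0.0, -1.0]]
wrist_force: [0.8, -0.0, -0.1]
gripper_width: 1.003
```

Run:
```python
from h import *
from station import r
go((.496,.311,.25))
c=r.capture("side");cv2.imwrite("pics/s1.png",c["color"])
c=r.capture("top");cv2.imwrite("pics/t1.png",c["color"])
```

```text
t 1.6 tcp [ 0.3892 -0.0883  0.3324] F [ 0.8  -0.04 -0.11] w 1.003 xang 99.29 zax [ 1.e-04  2.e-04 -1.e+00] shift cm [37.69 16.98  8.25]
```

View pics/s1.png

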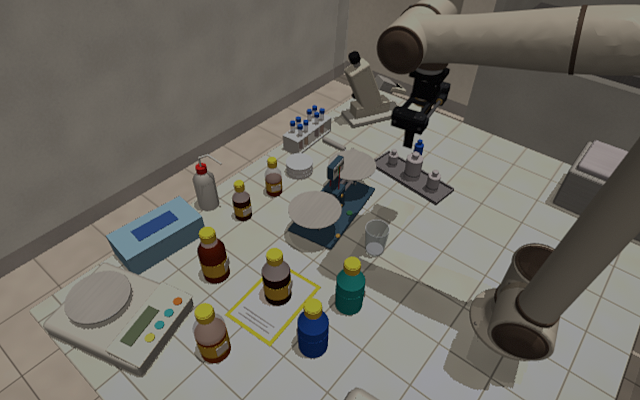

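Call:
move_arm --series '[[[4.7,2.1,0,0,0,0,1],[4.7,2.1,0,0,0,0,1],[4.7,2.1,0,0,0,0,1],[4.7,2.1,0,0,0,0,1],[4.7,2.1,0,0,0,0,1],[4.7,2.1,0,0,0,0,1],[4.7,2.1,0,0,0,0,1],[3.2,1.5,2,0,0,0,1],[1.6,0.8,3,0,0,0,1],[0,0,3,0,0,0,1],[0,0,0,0,0,0,1]]]'

```text
time_s: 3.08
tcp_pos: [0.4955, 0.3079, 0.2495]
ee_rot: [[-0.161, 0.987, -0.005], [0.987, 0.161, -0.005], [-0.004, -0.006, -1.0]]
wrist_force: [0.7, 0.7, 0.2]
gripper_width: 1.004
```

Run:
```python
from h import *
from station import r
go((.496,.311,.138))
c=r.capture("side");cv2.imwrite("pics/s2.png",c["color"][50:350,130:430].repeat(2,0).repeat(2,1))
c=r.capture("top");cv2.imwrite("pics/t2.png",c["color"])
```

```text
t 3.075 tcp [0.4955 0.3079 0.2495] F [0.71 0.72 0.24] w 1.004 xang 99.24 zax [-0.0053 -0.0049 -1.    ] shift cm [ 0.34  0.17 11.15]
```

View pics/s2.png

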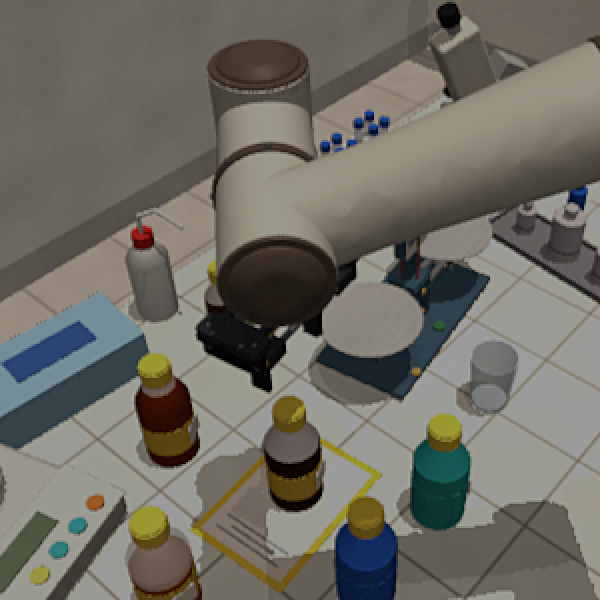

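View pics/t2.png

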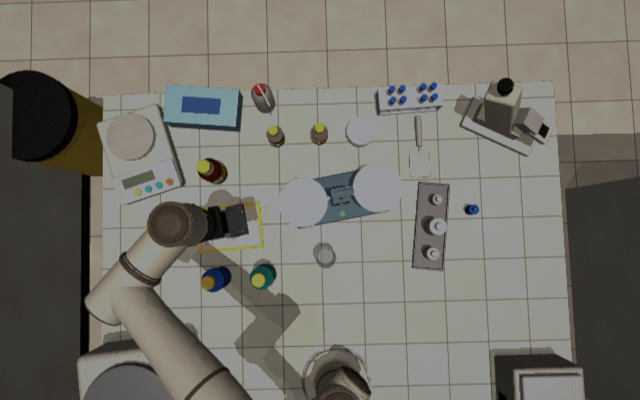

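Call:
move_arm --series '[[[0.3,0.2,3,0,0,0,1],[0,0,3,0,0,0,1],[0,0,3,0,0,0,1],[0,0,1.5,0,0,0,1],[0,0,0.6,0,0,0,1],[0,0,0,0,0,0,1]]]'

```text
time_s: 3.92
tcp_pos: [0.4984, 0.313, 0.1425]
ee_rot: [[-0.161, 0.987, 0.001], [0.987, 0.161, 0.001], [0.001, 0.001, -1.0]]
wrist_force: [-0.4, -0.2, -0.3]
gripper_width: 0.997
```

Run:
```python
from h import *
from station import r
go((.496,.311,.138))
c=r.capture("side");cv2.imwrite("pics/s3.png",c["color"][200:330,200:340].repeat(4,0).repeat(4,1))
```

```text
t 3.925 tcp [0.4984 0.313  0.1425] F [-0.36 -0.21 -0.34] w 0.997 xang 99.29 zax [ 0.0013  0.001  -1.    ] shift cm [-0.16 -0.27  0.45]
```

View pics/s3.png

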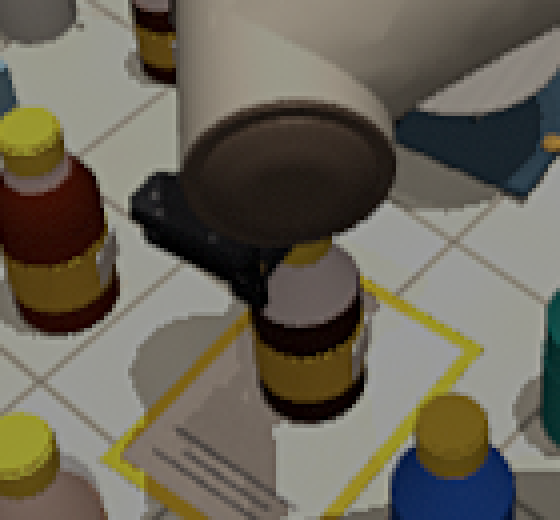

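The fingers straddle the cap (crop about (300,250)), so I close on it.

Call:
move_arm --series '[[[-0.1,-0.2,0.4,0,0,0,1],[0,0,0,0,0,0,1],[0,0,0,0,0,0,-1],[0,0,0,0,0,0,-1],[0,0,0,0,0,0,-1],[0,0,0,0,0,0,-1],[0,0,0,0,0,0,-1],[0,0,0,0,0,0,-1],[0,0,0,0,0,0,-1],[0,0,0,0,0,0,-1]]]'

```text
time_s: 5.22
tcp_pos: [0.4961, 0.3117, 0.1376]
ee_rot: [[-0.161, 0.987, 0.0], [0.987, 0.161, 0.0], [0.0, 0.0, -1.0]]
wrist_force: [0.5, 0.5, -0.4]
gripper_width: 0.449
```

Run:
```python
from h import *
go((.561,.0865,.30))
```

```text
t 5.225 tcp [0.4961 0.3117 0.1376] F [ 0.51  0.51 -0.37] w 0.449 xang 99.29 zax [ 2.e-04  4.e-04 -1.e+00] shift cm [-23.26   2.78 -16.25]
```

Call:
move_arm --series '[[[0,0,-1,0,0,0,-1],[0,0,-2.5,0,0,0,-1],[0,0,-4,0,0,0,-1],[0,0,-4,0,0,0,-1],[0,0,-3,0,0,0,-1],[0,0,-1.5,0,0,0,-1],[0,0,0,0,0,0,-1],[0,0,0,0,0,0,-1]]]'

```text
time_s: 6.22
tcp_pos: [0.4951, 0.3108, 0.2953]
ee_rot: [[-0.161, 0.987, -0.004], [0.987, 0.161, -0.002], [-0.002, -0.004, -1.0]]
wrist_force: [-0.9, 0.1, -5.9]
gripper_width: 0.449
```

Run:
```python
from h import *
go((.561,.0865,.30))
```

```text
t 6.225 tcp [0.4951 0.3108 0.2953] F [-0.89  0.12 -5.92] w 0.449 xang 99.26 zax [-0.0037 -0.0025 -1.    ] shift cm [-23.2    2.89  -0.43]
```

Call:
move_arm --series '[[[-1.5,0.2,0,0,0,0,-1],[-3,0.4,0,0,0,0,-1],[-4,0.5,0,0,0,0,-1],[-4,0.5,0,0,0,0,-1],[-4,0.5,0,0,0,0,-1],[-3.5,0.4,0,0,0,0,-1],[-2,0.2,0,0,0,0,-1],[-1.2,0.1,0,0,0,0,-1],[0,0,0,0,0,0,-1],[0,0,0,0,0,0,-1],[0,0,0,0,0,0,-1]]]'

```text
time_s: 7.6
tcp_pos: [0.561, 0.0879, 0.2975]
ee_rot: [[-0.163, 0.987, 0.0], [0.987, 0.163, 0.0], [0.0, 0.0, -1.0]]
wrist_force: [-0.1, 0.8, -5.2]
gripper_width: 0.45
```

Run:
```python
from h import *
from station import r
go((.561,.0865,.2444))
c=r.capture("side");cv2.imwrite("pics/s4.png",c["color"])
c=r.capture("top");cv2.imwrite("pics/t4.png",c["color"])
```

```text
t 7.6 tcp [0.561  0.0879 0.2975] F [-0.1   0.81 -5.17] w 0.45 xang 99.36 zax [ 0.e+00  2.e-04 -1.e+00] shift cm [-0.14 -0.02  5.31]
```

View pics/s4.png

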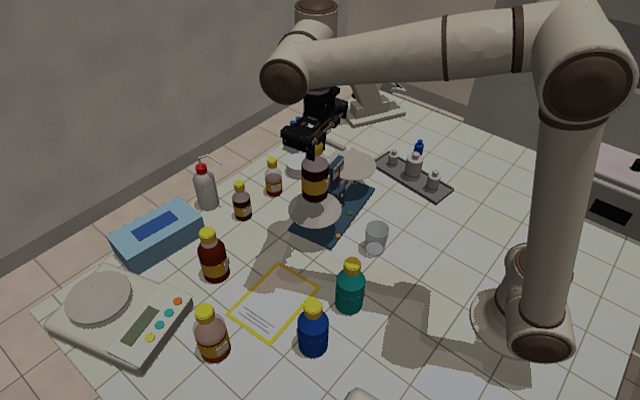

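The bottle hangs upright over the left pan in side (315,180), with the pan around (315,210). I lower it gently onto the pan.

Call:
move_arm --series '[[[-0.1,0,1,0,0,0,-1],[0,0,1.8,0,0,0,-1],[0,0,1.2,0,0,0,-1],[0,0,0.6,0,0,0,-1],[0,0,0.3,0,0,0,-1],[0,0,0.3,0,0,0,-1],[0,0,0.3,0,0,0,-1],[0,0,0.3,0,0,0,-1],[0,0,0.3,0,0,0,-1],[0,0,0.3,0,0,0,-1],[0,0,0,0,0,0,-1],[0,0,0,0,0,0,-1]]]'

```text
time_s: 9.2
tcp_pos: [0.5614, 0.0859, 0.2336]
ee_rot: [[-0.161, 0.987, 0.0], [0.987, 0.161, -0.0], [-0.0, 0.0, -1.0]]
wrist_force: [0.2, -0.6, -4.7]
gripper_width: 0.452
```

Run:
```python
from h import *
from station import r
go((.561,.0865,.2304))
c=r.capture("side");cv2.imwrite("pics/s5.png",c["color"][100:270,230:430].repeat(4,0).repeat(4,1)[:600])
```

```text
t 9.2 tcp [0.5614 0.0859 0.2336] F [ 0.18 -0.6  -4.69] w 0.452 xang 99.28 zax [ 2.e-04 -1.e-04 -1.e+00] shift cm [ 0.06 -0.03  0.32]
```

View pics/s5.png

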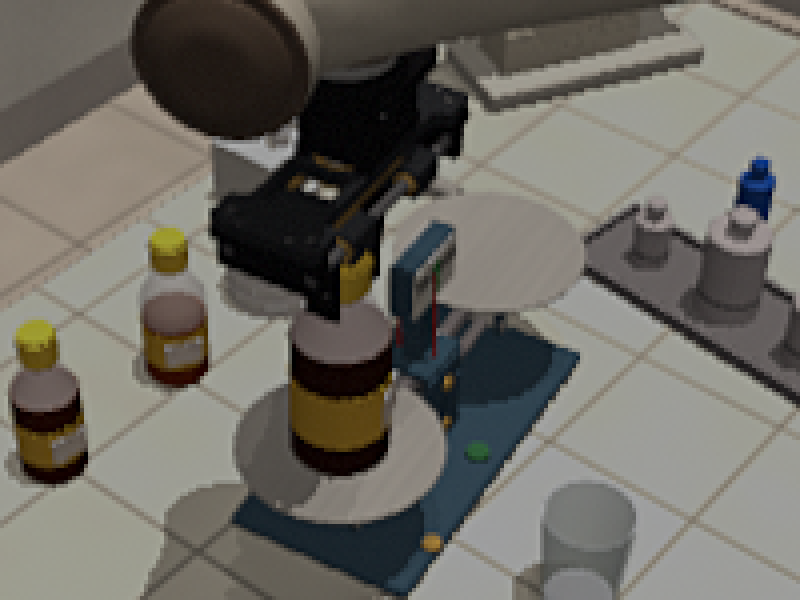

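Call:
move_arm --series '[[[0,0,0.2,0,0,0,-1],[0,0,0.2,0,0,0,-1],[0,0,0,0,0,0,-1],[0,0,0,0,0,0,-1]]]'

```text
time_s: 9.75
tcp_pos: [0.5613, 0.0859, 0.2296]
ee_rot: [[-0.161, 0.987, 0.0], [0.987, 0.161, -0.0], [-0.0, -0.0, -1.0]]
wrist_force: [0.2, -1.3, -5.0]
gripper_width: 0.449
```

Run:
```python
from h import *
go((.561,.0865,.2304))
```

```text
t 9.75 tcp [0.5613 0.0859 0.2296] F [ 0.24 -1.35 -5.  ] w 0.449 xang 99.28 zax [ 0.e+00 -2.e-04 -1.e+00] shift cm [ 0.06 -0.02 -0.08]
```

Call:
move_arm --series '[[[0,0,0.15,0,0,0,-1],[0,0,0,0,0,0,-1],[0,0,0,0,0,0,-1]]]'

```text
time_s: 10.12
tcp_pos: [0.5615, 0.086, 0.2286]
ee_rot: [[-0.161, 0.987, 0.001], [0.987, 0.161, -0.0], [-0.0, 0.001, -1.0]]
wrist_force: [-0.1, -0.7, 0.3]
gripper_width: 0.452
```

Run:
```python
from h import *
from station import r
go((.561,.0865,.2304))
c=r.capture("side");cv2.imwrite("pics/s6.png",c["color"][130:250,280:400].repeat(5,0).repeat(5,1)[:600])
```

```text
t 10.125 tcp [0.5615 0.086  0.2286] F [-0.09 -0.69  0.28] w 0.452 xang 99.29 zax [ 0.001 -0.    -1.   ] shift cm [ 0.06 -0.04 -0.18]
```

View pics/s6.png

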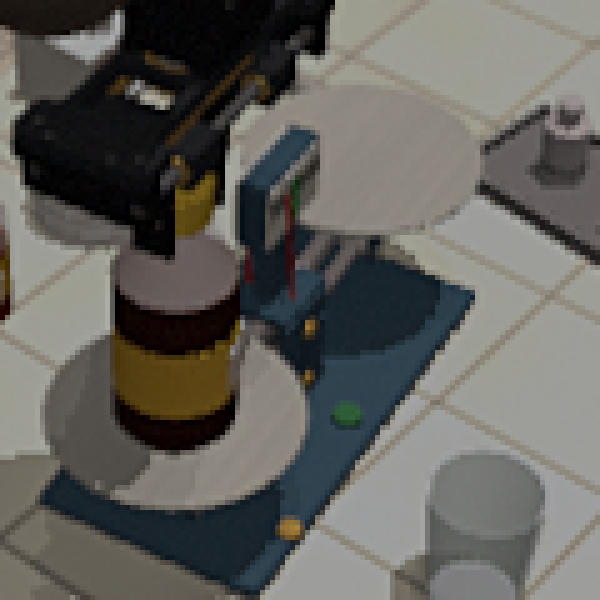

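The pan is at its stop (pointer swung left of the green mark, force about 0), so I release.

Call:
move_arm --series '[[[0,0,0,0,0,0,0.5],[0,0,0,0,0,0,0.5],[0,0,0,0,0,0,0.5],[0,0,0,0,0,0,0.5],[0,0,0,0,0,0,0.5],[0,0,-2,0,0,0,0.5],[0,0,-4,0,0,0,0.5],[0,0,-5,0,0,0,0.5],[0,0,-2,0,0,0,0.5],[0,0,0,0,0,0,0.5]]]'

```text
time_s: 11.42
tcp_pos: [0.5618, 0.0862, 0.3598]
ee_rot: [[-0.161, 0.987, 0.004], [0.987, 0.161, 0.002], [0.001, 0.004, -1.0]]
wrist_force: [-0.6, 0.2, -0.3]
gripper_width: 0.753
```

Run:
```python
from h import *
from station import r
go((.4765,-.318,.30))
a=np.radians(189.2-180)
c=r.capture("side");cv2.imwrite("pics/s7.png",c["color"][110:230,280:400].repeat(5,0).repeat(5,1)[:600])
np.savez("pics/s7.npz",**c)
```

```text
t 11.425 tcp [0.5618 0.0862 0.3598] F [-0.62  0.18 -0.25] w 0.753 xang 99.28 zax [ 0.0038  0.0017 -1.    ] shift cm [-38.52 -14.96   5.88]
```

View pics/s7.png

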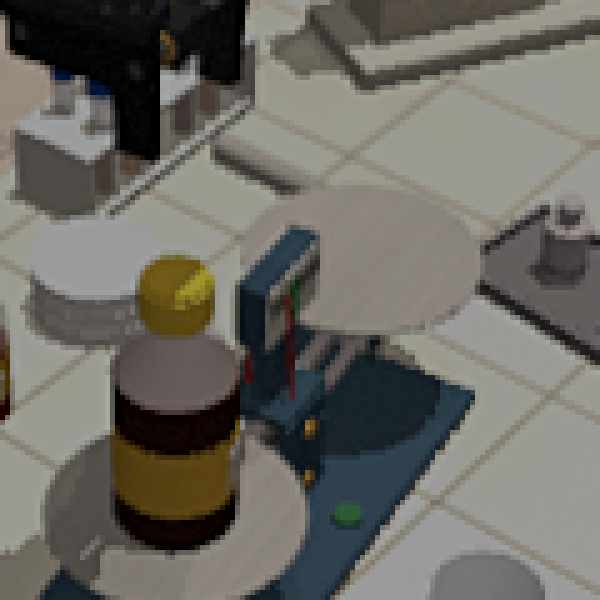

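Call:
move_arm --series '[[[0,0,0,0,0,-10,0.7],[0,0,0,0,0,-10,0.7],[0,0,0,0,0,-10,0.7],[0,0,0,0,0,-10,0.7],[0,0,0,0,0,-10,0.7],[0,0,0,0,0,-10,0.7],[0,0,0,0,0,-10,0.7],[0,0,0,0,0,-10,0.7],[0,0,0,0,0,-10,0.7],[1.5,-4,0,0,0,0,0.7],[1.8,-4.6,0,0,0,0,0.7],[1.8,-4.6,0,0,0,0,0.7]]]'

```text
time_s: 12.98
tcp_pos: [0.5311, -0.0536, 0.3558]
ee_rot: [[-0.987, -0.162, -0.004], [-0.162, 0.987, -0.0], [0.004, 0.0, -1.0]]
wrist_force: [0.4, 0.6, -0.4]
gripper_width: 0.853
```

Call:
move_arm --series '[[[1.8,-4.6,0,0,0,0,0.7],[1.8,-4.6,0,0,0,0,0.7],[1.8,-4.6,0,0,0,0,0.7],[1.8,-4.6,0.5,0,0,0,0.7],[1.8,-4.6,1,0,0,0,0.7],[0.8,-2.3,3,0,0,0,0.7],[0,0,4,0,0,0,0.7],[0,0,4,0,0,0,0.7],[0,0,2,0,0,0,0.7],[0,0,1.5,0,0,0,0.7],[0,0,0,0,0,0,0.7],[0,0,0,0,0,0,0.7]]]'

```text
time_s: 14.48
tcp_pos: [0.4768, -0.3182, 0.1988]
ee_rot: [[-0.987, -0.162, 0.001], [-0.162, 0.987, -0.001], [-0.001, -0.001, -1.0]]
wrist_force: [-0.4, -0.2, 0.3]
gripper_width: 0.854
```

Run:
```python
from h import *
from station import r
go((.4775,-.319,.055))
c=r.capture("side");cv2.imwrite("pics/s8.png",c["color"][100:250,320:470].repeat(4,0).repeat(4,1)[:600])
c=r.capture("top");cv2.imwrite("pics/t8.png",c["color"][130:280,350:500].repeat(4,0).repeat(4,1)[:600])
```

```text
t 14.475 tcp [ 0.4768 -0.3182  0.1988] F [-0.45 -0.17  0.31] w 0.854 xang -170.7 zax [ 1.3e-03 -8.0e-04 -1.0e+00] shift cm [-0.04 -0.07 14.38]
```

View pics/s8.png

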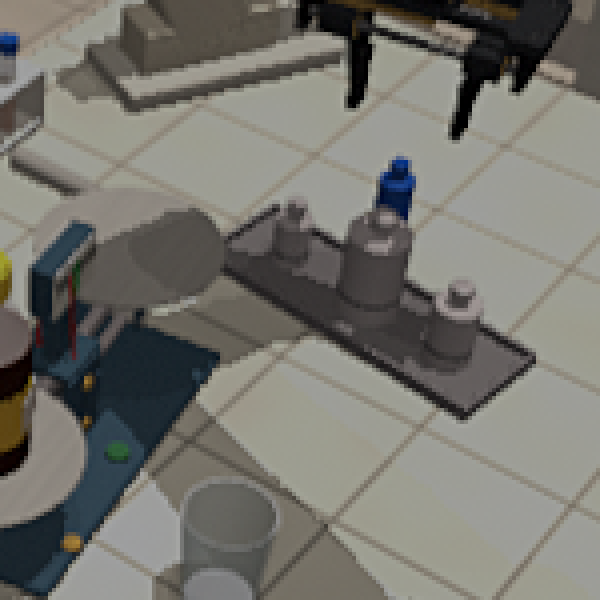

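View pics/t8.png

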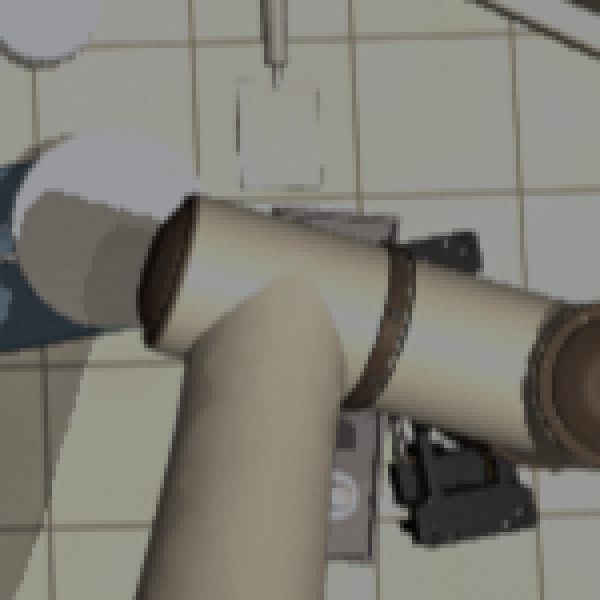

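The fingers sit in line above the 500 g weight (crop (375,240)), with the neighbours clear. I descend.

Call:
move_arm --series '[[[0,0,3,0,0,0,0.7],[0,0,4,0,0,0,0.7],[0,0,3,0,0,0,0.7],[0,0,2,0,0,0,0.7],[0,-0.1,1.5,0,0,0,0.7],[0,0,0.8,0,0,0,0.7],[0,0,0,0,0,0,0.7]]]'

```text
time_s: 15.45
tcp_pos: [0.4766, -0.3191, 0.0551]
ee_rot: [[-0.987, -0.161, -0.0], [-0.161, 0.987, -0.0], [0.0, -0.0, -1.0]]
wrist_force: [0.6, -0.6, 1.2]
gripper_width: 0.855
```

Run:
```python
from h import *
from station import r
go((.4775,-.319,.055))
c=r.capture("side");cv2.imwrite("pics/s9.png",c["color"][110:230,350:470].repeat(5,0).repeat(5,1)[:600])
```

```text
t 15.45 tcp [ 0.4766 -0.3191  0.0551] F [ 0.56 -0.56  1.21] w 0.855 xang -170.72 zax [-0.e+00 -1.e-04 -1.e+00] shift cm [-0.09 -0.    0.01]
```

View pics/s9.png

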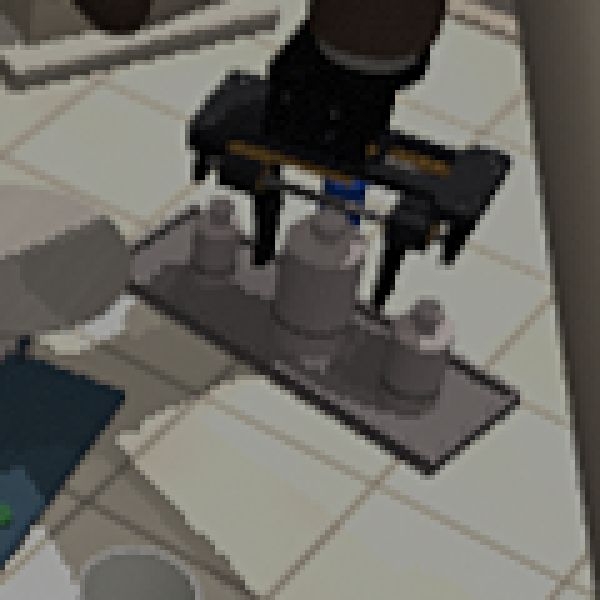

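Call:
move_arm --series '[[[0,0,0,0,0,0,-1],[0,0,0,0,0,0,-1],[0,0,0,0,0,0,-1],[0,0,0,0,0,0,-1],[0,0,0,0,0,0,-1],[0,0,0,0,0,0,-1],[0,0,0,0,0,0,-1]]]'

```text
time_s: 16.38
tcp_pos: [0.4782, -0.3194, 0.056]
ee_rot: [[-0.987, -0.162, 0.004], [-0.162, 0.987, -0.001], [-0.003, -0.002, -1.0]]
wrist_force: [5.8, 2.4, 3.8]
gripper_width: 0.614
```

Call:
move_arm --series '[[[0,0,-1,0,0,0,-1],[0,0,-2.5,0,0,0,-1],[0,0,-4,0,0,0,-1],[0,0,-5,0,0,0,-1],[0,0,-4,0,0,0,-1],[0,0,-2,0,0,0,-1],[0,0,0,0,0,0,-1]]]'

```text
time_s: 17.25
tcp_pos: [0.4749, -0.3186, 0.2397]
ee_rot: [[-0.987, -0.16, -0.002], [-0.16, 0.987, 0.002], [0.002, 0.002, -1.0]]
wrist_force: [0.2, 0.6, -6.2]
gripper_width: 0.613
```

Run:
```python
from h import *
from station import r
# inner 28mm from right pan centre toward post
by=np.array([-.16,.987]);mid=np.array([.579,-.027]);T=mid-by*.089;print(T)
go((*T,.24))
c=r.capture("side");cv2.imwrite("pics/s10.png",c["color"][60:230,300:470].repeat(3,0).repeat(3,1)[:600])
```

```text
[ 0.59324  -0.114843]
t 17.25 tcp [ 0.4749 -0.3186  0.2397] F [ 0.24  0.62 -6.16] w 0.613 xang -170.78 zax [-0.0022  0.0015 -1.    ] shift cm [-14.95  18.22  -0.02]
```

View pics/s10.png

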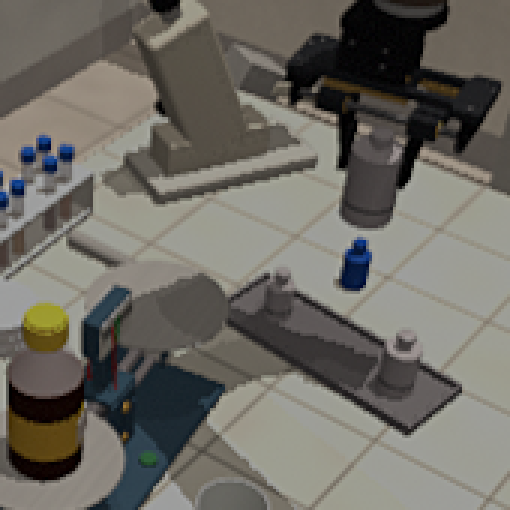

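The 500 g weight is held upright (crop (370,180)). I carry it to the inner side of the right pan.

Call:
move_arm --series '[[[-1.5,1.8,0,0,0,0,-1],[-2.5,3,0,0,0,0,-1],[-3,3.7,0,0,0,0,-1],[-3,3.7,0,0,0,0,-1],[-2.5,3,0,0,0,0,-1],[-1.7,2,0,0,0,0,-1],[-0.7,1,1,0,0,0,-1],[0,0,2,0,0,0,-1],[0,0,1.5,0,0,0,-1],[0,0,0.8,0,0,0,-1],[0,0,0.3,0,0,0,-1],[0,0,0,0,0,0,-1]]]'

```text
time_s: 18.8
tcp_pos: [0.5943, -0.1156, 0.1843]
ee_rot: [[-0.987, -0.161, 0.001], [-0.161, 0.987, -0.0], [-0.0, -0.0, -1.0]]
wrist_force: [-0.5, 0.1, -4.7]
gripper_width: 0.61
```

Run:
```python
from h import *
from station import r
go((.5932,-.1148,.169))
c=r.capture("side");cv2.imwrite("pics/s11.png",c["color"][90:240,280:430].repeat(4,0).repeat(4,1)[:600])
```

```text
t 18.8 tcp [ 0.5943 -0.1156  0.1843] F [-0.46  0.06 -4.68] w 0.61 xang -170.74 zax [ 5.e-04 -2.e-04 -1.e+00] shift cm [0.1  0.1  1.53]
```

View pics/s11.png

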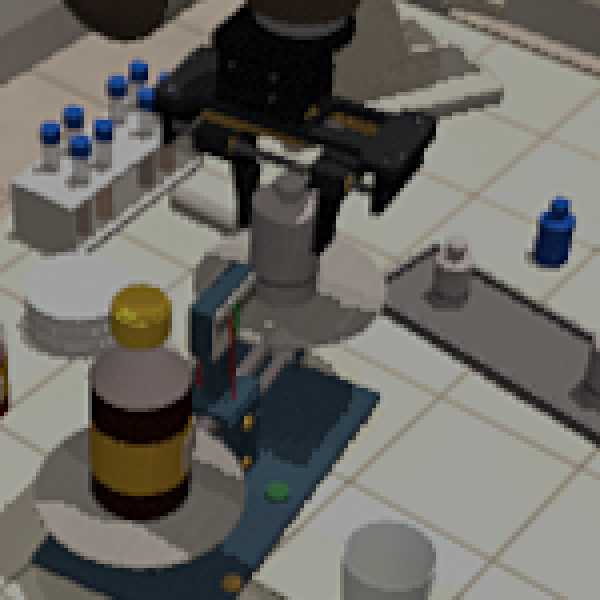

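Call:
move_arm --series '[[[0.1,0.1,0.8,0,0,0,-1],[0,0,0.3,0,0,0,-1],[0,0,0.2,0,0,0,-1],[0,0,0.2,0,0,0,-1],[0,0,0.2,0,0,0,-1],[0,0,0.1,0,0,0,-1],[0,0,0,0,0,0,-1],[0,0,0,0,0,0,-1]]]'

```text
time_s: 19.85
tcp_pos: [0.5932, -0.1147, 0.1664]
ee_rot: [[-0.987, -0.161, 0.001], [-0.161, 0.987, -0.0], [-0.0, -0.0, -1.0]]
wrist_force: [-0.7, 0.3, -0.3]
gripper_width: 0.613
```

Run:
```python
from h import *
from station import r
go((.5932,-.1148,.164))
c=r.capture("side");cv2.imwrite("pics/s12.png",c["color"][130:230,290:390].repeat(6,0).repeat(6,1)[:600])
```

```text
t 19.85 tcp [ 0.5932 -0.1147  0.1664] F [-0.71  0.3  -0.29] w 0.613 xang -170.71 zax [ 5.e-04 -3.e-04 -1.e+00] shift cm [-0.   -0.01  0.24]
```

View pics/s12.png

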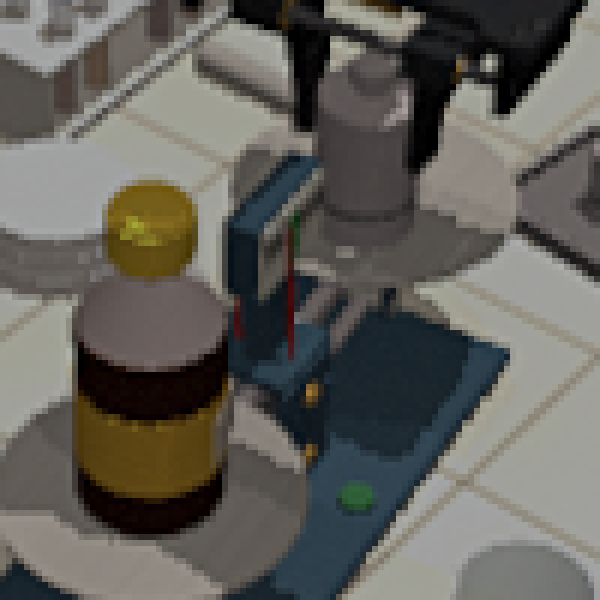

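Supported (force about 0), so I release and read the beam.

Call:
move_arm --series '[[[0,0,0,0,0,0,0.7],[0,0,0,0,0,0,0.7],[0,0,0,0,0,0,0.7],[0,0,0,0,0,0,0.7],[0,0,-1,0,0,0,0.7],[0,0,-3,0,0,0,0.7],[0,0,-5,0,0,0,0.7],[0,0,-3,0,0,0,0.7],[0,-3,0,0,0,0,0.7],[0,-5,0,0,0,0,0.7],[0,-5,0,0,0,0,0.7],[0,-3,0,0,0,0,0.7]]]'

```text
time_s: 21.4
tcp_pos: [0.6189, -0.2746, 0.2866]
ee_rot: [[-0.987, -0.16, 0.001], [-0.16, 0.987, -0.0], [-0.001, -0.001, -1.0]]
wrist_force: [-0.2, 0.6, -0.5]
gripper_width: 0.847
```

Run:
```python
from h import *
from station import r
go((.395,-.3065,.2))
go((.56,-.328,.2))
c=r.capture("side");np.savez("pics/s13.npz",**c);cv2.imwrite("pics/s13.png",cv2.resize(c["color"][130:230,290:390],None,fx=6,fy=6,interpolation=3))
s7=load("pics/s7.npz");s0=load("pics/side0.npz")
f=lambda c:cv2.resize(c["color"][150:200,325:350],None,fx=10,fy=10,interpolation=3)
cv2.imwrite("pics/cmp.png",np.hstack([f(s0),f(s7),f(c)]))
```

```text
t 21.4 tcp [ 0.6189 -0.2746  0.2866] F [-0.23  0.56 -0.49] w 0.847 xang -170.8 zax [ 6.e-04 -5.e-04 -1.e+00] shift cm [22.62  0.44  8.65]
t 21.4 tcp [ 0.6189 -0.2746  0.2866] F [-0.23  0.56 -0.49] w 0.847 xang -170.8 zax [ 6.e-04 -5.e-04 -1.e+00] shift cm [ 6.67 -4.32  8.66]
```

View pics/s13.png

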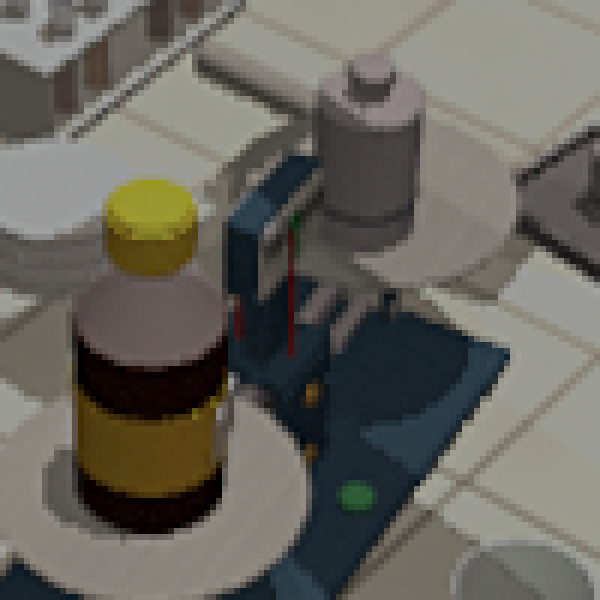

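View pics/cmp.png

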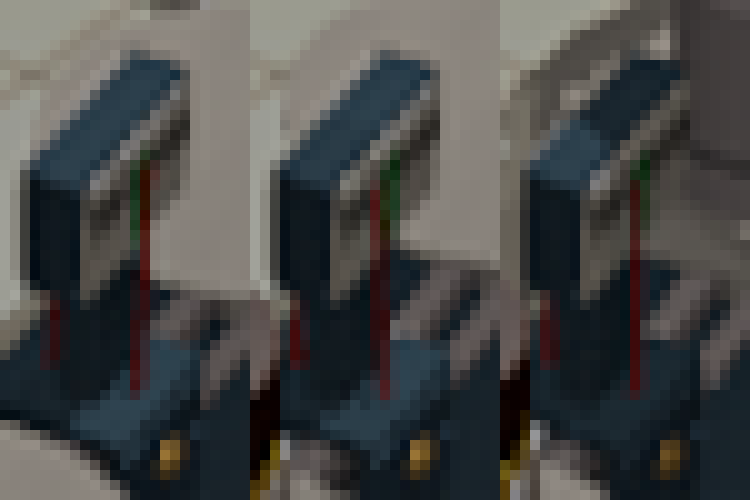

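The pointer top sits 13 px right of its foot when the balance was empty, 9 px left on the stop and 2 px left now. That gives about +0.08 rad, so the bottle is about 100 g heavier than 500 g. The 100 g weight is next.

Call:
move_arm --series '[[[2,-1.4,2,0,0,0,0.3],[2.7,-1.7,3,0,0,0,0.3],[2,-1.2,4,0,0,0,0.3],[0,0,5,0,0,0,0.3],[0,0,3,0,0,0,0.3],[0,0,1.5,0,0,0,0.3],[0,0,0,0,0,0,0.3],[0,0,0,0,0,0,0.3]]]'

```text
time_s: 22.45
tcp_pos: [0.5609, -0.3261, 0.1029]
ee_rot: [[-0.987, -0.162, 0.003], [-0.162, 0.987, -0.001], [-0.003, -0.002, -1.0]]
wrist_force: [0.7, 0.4, 0.6]
gripper_width: 0.651
```

Run:
```python
from h import *
from station import r
go((.56,-.328,.022))
c=r.capture("side");cv2.imwrite("pics/s14.png",c["color"][90:210,340:460].repeat(5,0).repeat(5,1)[:600])
```

```text
t 22.45 tcp [ 0.5609 -0.3261  0.1029] F [0.66 0.39 0.57] w 0.651 xang -170.68 zax [ 0.0031 -0.0014 -1.    ] shift cm [ 0.14 -0.16  8.09]
```

View pics/s14.png

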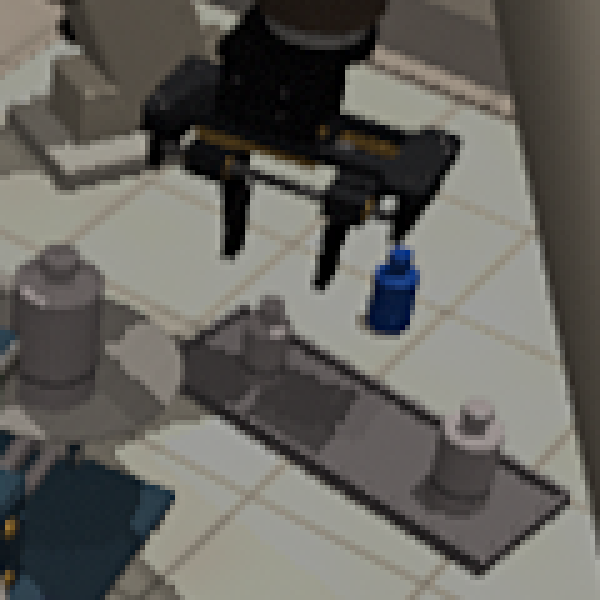

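The fingers sit centred over the small 100 g weight (crop (268,330)), and the blue look-alike stays clear to the right at (393,290).

Call:
move_arm --series '[[[0.1,-0.1,3,0,0,0,0.3],[0,0,3,0,0,0,0.3],[0,0,1.5,0,0,0,0.3],[0,0,0.6,0,0,0,0.3],[0,0,0,0,0,0,0.3],[0,0,0,0,0,0,0.3]]]'

```text
time_s: 23.25
tcp_pos: [0.5597, -0.3271, 0.0213]
ee_rot: [[-0.987, -0.162, 0.002], [-0.162, 0.987, -0.001], [-0.002, -0.001, -1.0]]
wrist_force: [-0.2, 0.3, -0.3]
gripper_width: 0.651
```

Run:
```python
from h import *
from station import r
go((.56,-.328,.022))
c=r.capture("side");cv2.imwrite("pics/s15.png",c["color"][110:210,350:450].repeat(6,0).repeat(6,1)[:600])
```

```text
t 23.25 tcp [ 0.5597 -0.3271  0.0213] F [-0.24  0.33 -0.33] w 0.651 xang -170.7 zax [ 2.1e-03 -9.0e-04 -1.0e+00] shift cm [-0.02 -0.09 -0.07]
```

View pics/s15.png

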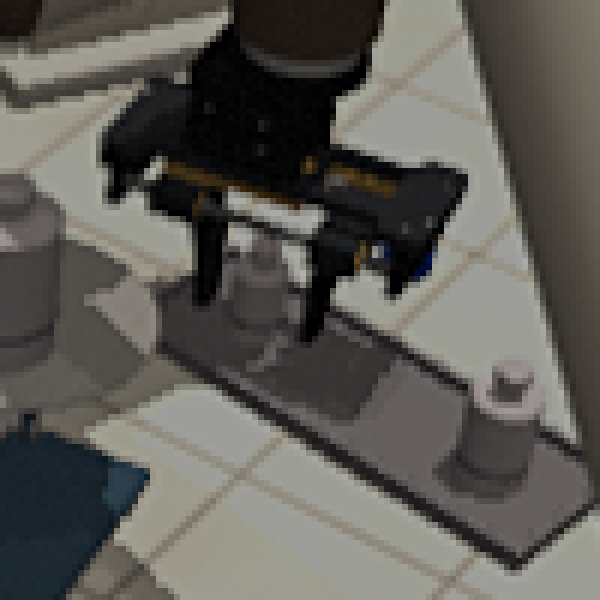

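The fingers straddle the weight. I close and lift.

Call:
move_arm --series '[[[0,-0.1,-0.1,0,0,0,0.3],[0,0,0,0,0,0,-1],[0,0,0,0,0,0,-1],[0,0,0,0,0,0,-1],[0,0,0,0,0,0,-1],[0,0,0,0,0,0,-1],[0,0,0,0,0,0,-1],[0,0,0,0,0,0,-1],[0,0,0,0,0,0,-1]]]'

```text
time_s: 24.42
tcp_pos: [0.5592, -0.3279, 0.0212]
ee_rot: [[-0.987, -0.161, 0.0], [-0.161, 0.987, -0.0], [-0.0, -0.0, -1.0]]
wrist_force: [-0.1, 0.7, 0.6]
gripper_width: 0.356
```

Call:
move_arm --series '[[[0,0,-1,0,0,0,-1],[0,0,-3,0,0,0,-1],[0,0,-5,0,0,0,-1],[0,0,-5,0,0,0,-1],[0,0,-4,0,0,0,-1],[0,0,-2,0,0,0,-1],[0,0,0,0,0,0,-1]]]'

```text
time_s: 25.3
tcp_pos: [0.5593, -0.328, 0.2233]
ee_rot: [[-0.987, -0.161, 0.003], [-0.161, 0.987, -0.001], [-0.003, -0.002, -1.0]]
wrist_force: [-0.2, 0.8, -1.4]
gripper_width: 0.358
```

Run:
```python
from h import *
from station import r
by=np.array([-.16,.987]);mid=np.array([.579,-.027]);T=mid-by*.152;print(T)
go((*T,.2))
c=r.capture("side");np.savez("pics/s16.npz",**c);cv2.imwrite("pics/s16.png",c["color"][60:230,300:470].repeat(3,0).repeat(3,1)[:600])
# where 500 stands: knob top at pan .114+.098
```

```text
[ 0.60332  -0.177024]
t 25.3 tcp [ 0.5593 -0.328   0.2233] F [-0.22  0.8  -1.42] w 0.358 xang -170.72 zax [ 0.0035 -0.001  -1.    ] shift cm [-6.77 14.19  2.33]
```

View pics/s16.png

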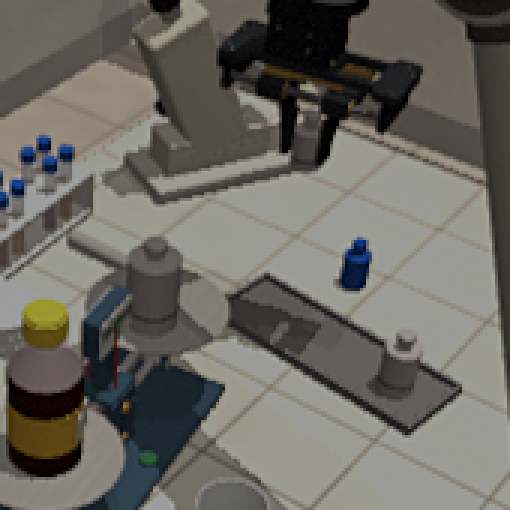

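The 100 g weight is held (crop (307,140)). I carry it to the outer side of the right pan.

Call:
move_arm --series '[[[-0.9,2,0,0,0,0,-1],[-1.5,3.1,0,0,0,0,-1],[-1.5,3.1,0,0,0,0,-1],[-1.4,2.9,0,0,0,0,-1],[-1,2.1,1,0,0,0,-1],[-0.5,1,2,0,0,0,-1],[0,0,2,0,0,0,-1],[0,0,1.5,0,0,0,-1],[0,0,0.8,0,0,0,-1],[0,0,0,0,0,0,-1],[0,0,0,0,0,0,-1]]]'

```text
time_s: 26.72
tcp_pos: [0.6037, -0.177, 0.1488]
ee_rot: [[-0.987, -0.161, 0.001], [-0.161, 0.987, -0.0], [-0.001, -0.001, -1.0]]
wrist_force: [0.0, 0.3, -0.0]
gripper_width: 0.356
```

Run:
```python
from h import *
from station import r
go((.6033,-.177,.13))
c=r.capture("side");cv2.imwrite("pics/s17.png",c["color"][100:220,300:420].repeat(5,0).repeat(5,1)[:600])
```

```text
t 26.725 tcp [ 0.6037 -0.177   0.1488] F [ 0.    0.34 -0.05] w 0.356 xang -170.73 zax [ 1.5e-03 -3.0e-04 -1.0e+00] shift cm [0.04 0.01 1.88]
```

View pics/s17.png

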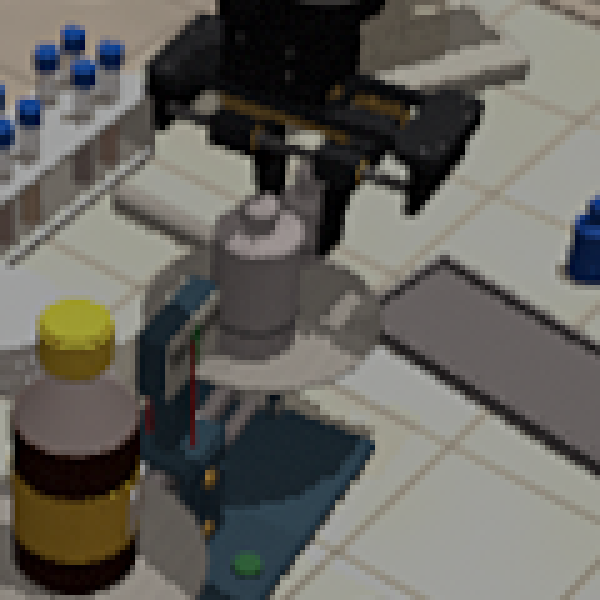

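Call:
move_arm --series '[[[0,0,0.8,0,0,0,-1],[0,0,0.5,0,0,0,-1],[0,0,0.3,0,0,0,-1],[0,0,0.2,0,0,0,-1],[0,0,0.2,0,0,0,-1],[0,0,0.2,0,0,0,-1],[0,0,0.1,0,0,0,-1],[0,0,0,0,0,0,-1],[0,0,0,0,0,0,-1],[0,0,0,0,0,0,-1]]]'

```text
time_s: 28.02
tcp_pos: [0.6032, -0.1767, 0.1251]
ee_rot: [[-0.987, -0.161, 0.0], [-0.161, 0.987, -0.0], [-0.0, -0.0, -1.0]]
wrist_force: [-0.2, -0.3, -0.3]
gripper_width: 0.357
```

Run:
```python
from h import *
from station import r
go((.6033,-.177,.124))
c=r.capture("side");cv2.imwrite("pics/s18.png",cv2.resize(c["color"][125:215,300:390],None,fx=6.6,fy=6.6,interpolation=3))
```

```text
t 28.025 tcp [ 0.6032 -0.1767  0.1251] F [-0.21 -0.27 -0.27] w 0.357 xang -170.72 zax [ 1.e-04 -0.e+00 -1.e+00] shift cm [-0.   -0.03  0.11]
```

View pics/s18.png

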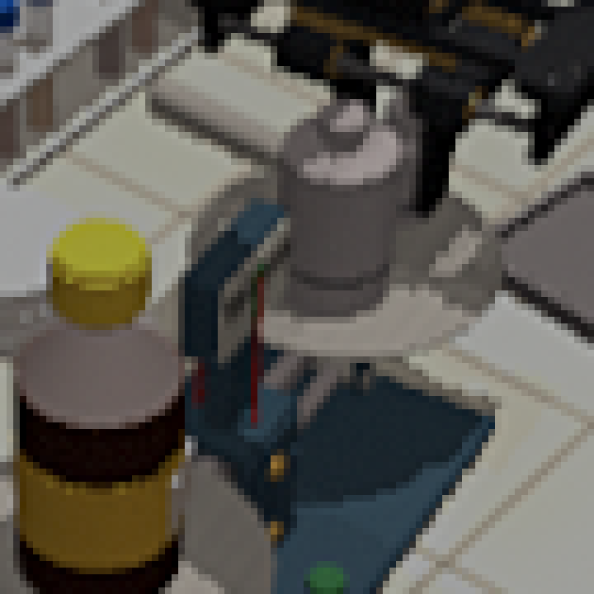

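The pointer has swung to the green mark, so the weight is bearing on the pan. I release it and back off.

Call:
move_arm --series '[[[0,0,0.2,0,0,0,-1],[0,0,0,0,0,0,-1],[0,0,0,0,0,0,0.3],[0,0,0,0,0,0,0.3],[0,0,0,0,0,0,0.3],[0,0,0,0,0,0,0.3],[0,0,-1,0,0,0,0.3],[0,0,-3,0,0,0,0.3],[0,0,-5,0,0,0,0.3],[0,0,-5,0,0,0,0.3],[0,-4,-2,0,0,0,0.3],[0,-5,0,0,0,0,0.3]]]'

```text
time_s: 29.58
tcp_pos: [0.6191, -0.2659, 0.2877]
ee_rot: [[-0.986, -0.164, 0.007], [-0.164, 0.986, -0.002], [-0.007, -0.003, -1.0]]
wrist_force: [0.2, -0.1, -0.0]
gripper_width: 0.65
```

Call:
move_arm --series '[[[0,-5,0,0,0,0,0.3],[0,-5,0,0,0,0,0.3],[0,-3,0,0,0,0,0.3],[0,0,0,0,0,0,0.3],[0,0,0,0,0,0,0.3],[0,0,0,0,0,0,0.3]]]'

```text
time_s: 30.32
tcp_pos: [0.6388, -0.3927, 0.2839]
ee_rot: [[-0.987, -0.163, 0.001], [-0.163, 0.987, -0.0], [-0.001, -0.0, -1.0]]
wrist_force: [0.4, 0.0, 1.1]
gripper_width: 0.648
```

Run:
```python
from h import *
from station import r
go((.6033,-.177,.124))
c=r.capture("side");cv2.imwrite("pics/s19.png",c["color"])
s0=load("pics/side0.npz")
f=lambda c:cv2.resize(c["color"][150:200,325:350],None,fx=10,fy=10,interpolation=3)
cv2.imwrite("pics/cmp2.png",np.hstack([f(s0),f(c)]))
t=r.capture("top");cv2.imwrite("pics/t19.png",t["color"])
```

```text
t 30.325 tcp [ 0.6388 -0.3927  0.2839] F [0.39 0.01 1.09] w 0.648 xang -170.64 zax [ 8.e-04 -2.e-04 -1.e+00] shift cm [1.000e-02 2.187e+01 1.598e+01]
```

View pics/s19.png

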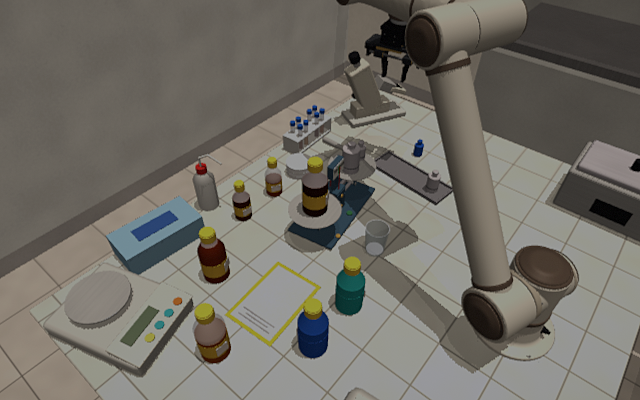

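View pics/cmp2.png

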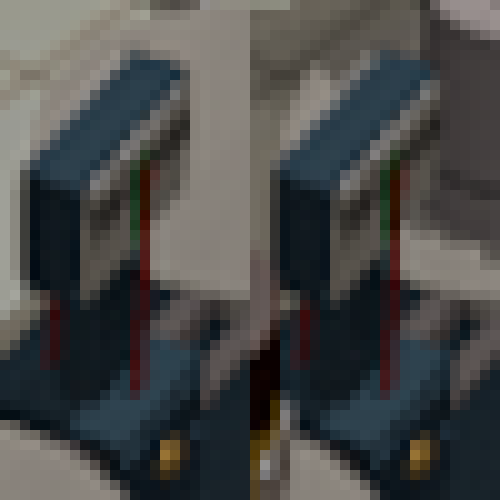

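View pics/t19.png

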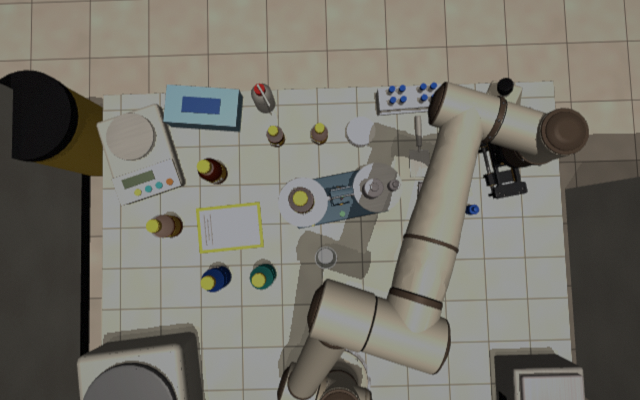

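Bottle and both weights are standing on the pans: side (315,185) for the bottle, top (374,187) for the 500 g and (393,185) for the 100 g. The pointer is back nearly as in the empty, level picture. I wait, confirm it is at rest, then hand in.

Call:
move_arm --series '[[[0,0,0,0,0,0,0.3],[0,0,0,0,0,0,0.3],[0,0,0,0,0,0,0.3],[0,0,0,0,0,0,0.3],[0,0,0,0,0,0,0.3],[0,0,0,0,0,0,0.3],[0,0,0,0,0,0,0.3],[0,0,0,0,0,0,0.3]]]'

```text
time_s: 31.42
tcp_pos: [0.6387, -0.3938, 0.2831]
ee_rot: [[-0.987, -0.161, 0.0], [-0.161, 0.987, 0.0], [-0.0, -0.0, -1.0]]
wrist_force: [1.2, 0.4, -0.5]
gripper_width: 0.646
```

Run:
```python
from h import *
from station import r
c=r.capture("side");b=cv2.imread("pics/s19.png")
# red pointer columns by row, empty / stop(s7) / 500 (s13) / now
for n,f in(("empty",load("pics/side0.npz")["color"]),("stop",load("pics/s7.npz")["color"]),("500",load("pics/s13.npz")["color"]),("before",b),("now",c["color"])):
    q=f[164:190,334:346].astype(float);w=np.clip(q[...,2]-q[...,:2].max(2)-8,0,None)
    x=np.arange(334,346)
    print(n,[round(float((w[a:e]*x).sum()/w[a:e].sum()),2) for a,e in((4,8),(8,12),(12,16),(16,20),(20,24))])
f=lambda i:cv2.resize(i[150:200,325:350],None,fx=10,fy=10,interpolation=3)
print(cv2.imwrite("pics/cmp3.png",np.hstack([f(b),f(c["color"])])))
```

```text
empty [339.08, 339.0, 339.0, 338.49, 338.01]
stop [337.0, 337.21, 337.29, 337.58, 337.91]
500 [338.0, 338.01, 338.0, 338.0, 338.0]
before [339.23, 339.0, 339.0, 338.7, 338.02]
now [339.23, 339.0, 339.0, 338.72, 338.02]
True
```

```bash
python3 -c "
from station import r
print(r.finish_job())"
```

```text
the job is handed in; nothing more can be done
None
```

I put the dark bottle from the yellow-edged sheet on the left pan and balanced it with the 500 g and 100 g weights on the right pan. That makes it about 600 g. The job was handed in at about 31.5 s of the 67 s allowed.

- **Beam:** in the last two pictures, more than a second apart, the pointer was at rest. It lay within about 0.2 px of where it was on the empty, level balance, where the full swing to the stop is about 2 px.
- **Reading along the way:** with only the 500 g weight on, the pointer showed roughly 0.06 to 0.08 rad of left tilt, clearly off the stop, so the difference was about 100 g. The wrist force while the bottle hung (5.2 to 5.9 N) was too noisy to settle the mass alone, but fits.
- **Rest of the bench:** by eye, the 200 g weight still stands in the tray, and the other bottles and bystanders look where they were. I did not measure their positions again. The arm was clear of everything at hand-in.

No check failed or disagreed.

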